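# Close a watch leak tester and hold its cap on the seal

## Robot

A 6-joint arm with a two-finger parallel gripper is mounted at the origin on the work surface. World frame = base frame: x ahead of the robot, y to its left, z up, the work surface at z = 0. Lengths are in m, angles in rad, forces in N, time in s.
With the tool pointing down it reaches from about 0.35 to 0.875 m from the base axis. Payload 15.5 kg.
Tool frame: the origin (TCP) lies at the very end of the fingers, on their centre line; the grasp point (between the pads) lies behind it (ctrl.grasp_offset is the z of the grasp point in the tool frame, in m); z points along the fingers, y is the direction in which the jaws open and shut (so a half turn about z gives the same grasp; the last joint's range is limited). The gripper opens to 85 mm and grips with 20 to 120 N. Pads are 22 mm wide; open, the fingers measure 114 mm over their backs; the gripper's body (76 mm by 85 mm) begins 54 mm behind the grasp point. The pads swing forward as they close: fully open they stand 13 mm farther back than shut.
Start: joints at [-1.252, 0.494, 1.345, -0, 1.302, -0.096], TCP at [0.251, -0.572, 0.231] pointing down, gripper open.
Joint ranges: [-2.91, 2.91], [-0.82, 2.16], [0.22, 2.67], [-1.22, 4.37], [0.12, 2.79], [-3.08, 3.08]. Speed limits (rad/s): [1.89, 1.89, 2.57, 3.01, 3.01, 3.01].

## Interface

Orientations are given as a unit quaternion [w, x, y, z].
In Python, from plant import ctrl, optics, job gives the robot as it stands.
- The arm moves only by the tool carry_out, never from a script. Its argument "steps" is a list of rows, each an object of numbers: "x", "y", "z": the shift along the tool's x, y, z in m; "ax", "ay", "az": the turn, a rotation vector about the tool's x, y, z in rad. A call has 1 to 5 rows; each row is the pose to reach, as a shift and turn from the pose commanded when the call began, along the tool's axes at that moment; what a row does not reach only later rows make up. A row lasts 1/10 s, in which the tool goes at most 50 mm and 8.59 degrees, less where a joint would pass 70% of its speed; a pose out of reach is approached as far as the arm can. A call with a gripper value outside its range is refused whole. "hand" is the opening, from 0 (shut) to 1 (fully open), set as the call begins (left out, the last holds). The fingers move at their own pace and stop on an object; "force" is the grip in N (left out, the last holds). Time passes only in rows, so rows that repeat a pose let the fingers close. It gives the time, the measured TCP pose, the force and the opening at its end, in the units of the state.
- ctrl.get_state(): the state, without advancing time (a new reading comes with each control period).
- optics.camera(name): name is "scene" or "side" or "wrist"; returns a dict with "pixels" (384x512x3 uint8, red, green, blue), "mtx" (3x3 intrinsics, pixels), "xyz" and "orientation" of the camera in the world. Camera axes: x right, y down, z forward; pixel columns grow to the right and rows downward; lengths in m; the calibration is good to about 2 mm. A picture is of the moment at which its call begins. There is no depth.
- job.job_done(): hands the job in, once; it reports no verdict.
The state is a dict: "t": time; "joints": joint angles; "joint_velocities": joint speeds; "tau": joint torques, N m; "tcp_pos": TCP position; "tool_rot": TCP orientation; "contact_force": force on the tool from outside, world axes, zero at the start; "ft_torque": the same for the moment, N m; "finger_gap": finger opening in m.
Only numpy, scipy, OpenCV 4.12 (cv2) and the standard library are available. Lean on these libraries where they do the work, as an engineer would, in place of code of your own. Each camera call takes 0.05 s, during which the arm holds its last target. There are 200 camera calls.

## Task

Get the watch leak tester ready for the pump: first turn its black selector knob until the white pointer is at the red mark. Then take the knurled cap from the bench, set it over the open chamber neck, turn it until its hidden keyways drop over the neck's three pins, and push it fully home on the sprung sealing ring. Finish while still holding the cap pushed home with the gripper (do not let go), and leave the other things on the bench where they are.

Things in the scene. Friction and masses are not known exactly. Their poses are not given: they have to be found in the camera images.
- tester: Fixed bench instrument, white housing 170 (x) x 270 (y) x 55 mm high with a blue band. Origin: centre of its underside on the bench; x and y along the housing's sides, the robot's side is -x. On its top stand the chamber neck (axis at x = 12, y = -60 mm) and the black selector knob (axis at x = 12, y = 80 mm).
- chamber_mouth (a point): On the axis of the vertical chamber neck, level with its rim, 32 mm above the housing top. The neck is a steel tube, outside diameter 60 mm, its top 4 mm tapering to 56. Three brass pins 120 degrees apart stick out 5.5 mm from its side, 5 mm thick, their tops 12 mm below the rim. At what angle the pins stand differs from time to time, whatever the frames of tester or point say.
- seal (a joint): Sprung black sealing ring in the neck's mouth, diameter 47 mm, in m: 0 = up, standing 5 mm above the rim; 0.005 = pressed flush with the rim, which is where the cap's inside meets the rim. Its spring pushes up with about 4 N at 0 and 9 N at 0.005, more than the cap weighs, so the cap rises 5 mm when let go.
- selector (a joint): Angle of the selector knob in rad, range 0 to 2.6, stiff enough to stay where it is left (about 0.05 N m). At 0 the white pointer points to the housing's -x; the value grows clockwise seen from above. The red mark is at 1.95; white marks are at 0, 0.65, 1.3 and 2.6.
- selector_grip (a point): Point on the vertical axis of the selector knob, 22 mm above the housing top. The knob is black, round and knurled, 36 mm in diameter, its top 28 mm above the housing; a white pointer line is on its top and foot.
- red_mark (a point): Centre of the red mark on the dial plate round the selector knob, 25.5 mm from the knob's axis, on the housing top.
- cap: Loose cap, about 0.28 kg, standing mouth down on the bench. Origin: centre of its lower edge, z up its axis. Aluminium skirt, diameter 81 mm, up to a shoulder at 34 mm; above it the dark knurled collar, diameter 54 mm, to 64 mm. Inside a bore, diameter 64 mm, 28 mm deep, with three full-depth keyways 10 mm wide, 120 degrees apart, not visible or marked outside.
- cap_grip (a point): Point on the cap's axis, 55 mm above its lower edge, in the knurled collar. Off the keyways the skirt rests on the pins, its lower edge 12 mm below the neck's rim; with the keyways over the pins (within about 4 degrees) it can drop 11 mm more, to the sealing ring; pushed home its edge is 28 mm below the rim.
- movement_vice: Bystander: small steel movement holder, two jaws, 46 x 42 x 28 mm, with a knurled screw to one side and a brass watch movement on top. Origin: centre of its underside.
- cushion: Bystander: white bell-shaped stand, diameter 44 mm, 39 mm high with a brass movement on top. Origin: centre of its underside.
- parts_box: Bystander: clear divided parts box, 100 x 170 x 22 mm, with its clear lid standing open on the far side, 110 mm high. Origin: centre of its underside.
- tweezers: Bystander: steel tweezers lying flat, 135 mm long along x, 9 mm high. Origin: near the middle, on the bench.

How it is judged:
By the outcome, as a careful person would: the job done as asked, in the order asked, and still so for the second after the job is handed in, while the arm keeps its last pose, push and grip.
It also fails if it takes over 64 s, if anything falls off the work surface, if the arm or the gripper's body presses on something with over 40 N, if the wrist force passes 120 N, or if a joint passes its speed limit or range.

## Working session

There is one attempt and no reset: what is moved stays moved. The work goes in short steps, Python scripts to look and compute and a tool call to move; the robot and the scene stay as the last step left them, time stands still between calls to the robot, and variables do not carry over. Pictures are saved under pics/ and viewed, about 8 in all and at most 12, crops included, and the job is handed in when it is done.

Besides the shell and the picture viewer there is one more tool, called by a JSON object that holds its "method" and its "body", one argument or row to a line. carry_out: Moves the arm, as the interface text tells. Its arguments: {"type":"object","properties":{"steps":{"type":"array","items":{"type":"object","properties":{"x":{"type":"number"},"y":{"type":"number"},"z":{"type":"number"},"ax":{"type":"number"},"ay":{"type":"number"},"az":{"type":"number"}}}},"hand":{"type":"number"},"force":{"type":"number"}},"required":["steps"]}

```bash
mkdir -p pics; ls
cat > h.py <<'E'
import numpy as np, cv2
from scipy.spatial.transform import Rotation as R
from plant import ctrl, optics, job
def rot(q): return R.from_quat([q[1],q[2],q[3],q[0]])
def ray(c,u,v):
    d=rot(c['orientation']).apply(np.linalg.inv(c['mtx'])@[u,v,1]); return np.array(c['xyz']),d
def onz(c,u,v,z):
    o,d=ray(c,u,v); return o+d*(z-o[2])/d[2]
def proj(c,p):
    q=c['mtx']@rot(c['orientation']).inv().apply(np.array(p)-c['xyz']); return q[:2]/q[2]
def shot(n,f):
    c=optics.camera(n); cv2.imwrite('pics/'+f,c['pixels'][:,:,::-1]); return c
E
python3 - <<'E'
from h import *
import pickle
cs={n:shot(n,n+'0.png') for n in('scene','side')}
pickle.dump(cs,open('c0.pkl','wb'))
for n in cs: print(n,cs[n]['xyz'],cs[n]['orientation'],cs[n]['mtx'][0,0])
s=ctrl.get_state(); print(s['tcp_pos'],s['tool_rot'],s['finger_gap'],ctrl.grasp_offset,s['t'])
a=np.hstack([cs['scene']['pixels']])
E
```

```text
pics
scene [1.02625306 0.74030754 0.78784441] [-0.11969027  0.28999349  0.86427306 -0.39320489] 427.10079943923705
side [-0.09974513  0.85656373  0.66242749] [ 0.17710305 -0.28535229  0.81521969 -0.47183201] 470.59657314133756
[ 0.25120834 -0.57194024  0.23077216] [-5.37714485e-04  9.78675431e-01  2.05412046e-01 -5.71098636e-05] 0.08542416480443224 -0.0187 0.1
```

View pics/scene0.png

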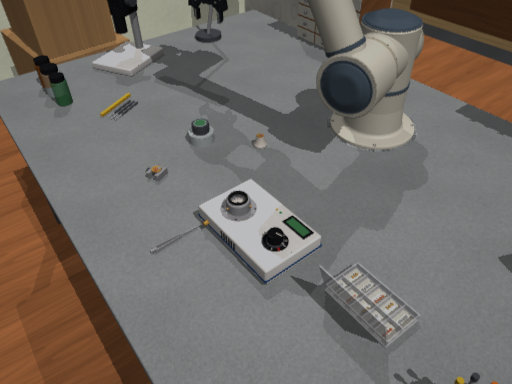

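View pics/side0.png

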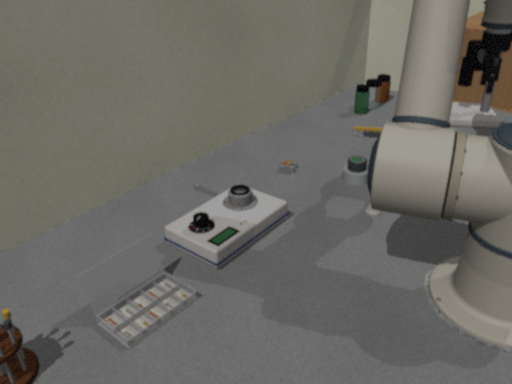

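The scene view shows the tester with the neck rim at about (238,198), the knob top at (274,236) and the cap collar at (201,126). In the side view they are at about (240,189), (202,217) and (357,160). Next I locate them precisely.

Run:
```python
from h import *
import pickle
cs=pickle.load(open('c0.pkl','rb'))
P={'neck':((238,197),(240,189),.087),'knob':((274,235),(202,217),.083),'cap':((201,126),(357,160),.064),'cush':((260,140),(374,208),.02),'vice':((156,172),(287,165),.02)}
for k,(a,b,z) in P.items(): print(k,onz(cs['scene'],*a,z).round(3),onz(cs['side'],*b,z).round(3))
# housing top corners scene
for uv in [(199,212),(252,183),(319,236),(267,270)]: print(onz(cs['scene'],*uv,.055).round(3))
c=cs['scene']['pixels']; t=cv2.resize(c[160:290,180:335],None,fx=4,fy=4,interpolation=cv2.INTER_CUBIC)
cv2.imwrite('pics/z.png',t[:,:,::-1])
```

```text
neck [0.607 0.098 0.087] [0.613 0.095 0.087]
knob [0.614 0.246 0.083] [0.599 0.243 0.083]
cap [ 0.496 -0.258  0.064] [ 0.485 -0.274  0.064]
cush [ 0.361 -0.136  0.02 ] [ 0.349 -0.129  0.02 ]
vice [ 0.692 -0.194  0.02 ] [ 0.682 -0.197  0.02 ]
[0.695 0.055 0.055]
[0.527 0.047 0.055]
[0.518 0.292 0.055]
[0.672 0.295 0.055]
```

View pics/z.png

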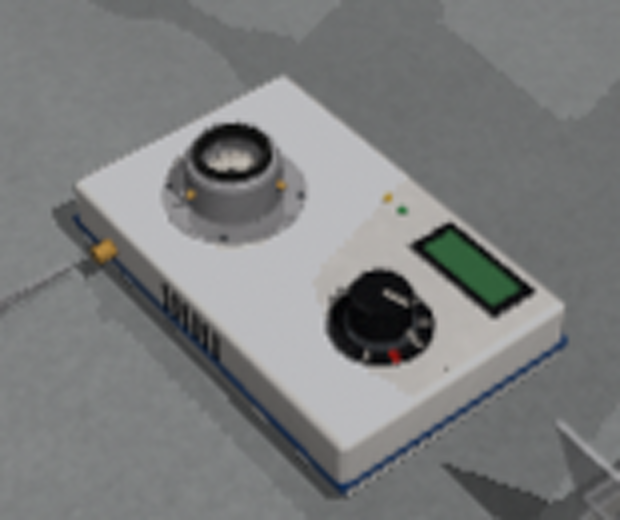

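```bash
cat >> h.py <<'E'
def yaw(s=None):
    s=s or ctrl.get_state(); x=rot(s['tool_rot']).apply([1,0,0]); return np.arctan2(x[1],x[0])
def goto(p,y=None):
    "shift/turn from the present measured pose in tool axes"
    s=ctrl.get_state(); r=rot(s['tool_rot']); d=r.inv().apply(np.array(p)-s['tcp_pos'])
    x=np.cos(y),np.sin(y),0
    T=R.from_matrix(np.array([[x[0],x[1],0],[x[1],-x[0],0],[0,0,-1]]).T)
    a=(r.inv()*T).as_rotvec()
    print('shift',d.round(4),'turn',a.round(4),'q',np.round(s['joints'],2),'yaw',round(yaw(s),3),'t',s['t'])
E
python3 - <<'E'
from h import *
c=optics.camera('wrist'); s=ctrl.get_state(); r=rot(s['tool_rot'])
print(r.inv().apply(c['xyz']-s['tcp_pos']), (r.inv()*rot(c['orientation'])).as_matrix().round(3), c['mtx'])
goto([.56,.17,.30],1.9)
E
```

```text
[ 8.17306175e-02  3.87405470e-05 -1.42304205e-01] [[ 0.001 -0.95  -0.314]
 [ 1.     0.001  0.   ]
 [-0.    -0.314  0.95 ]] [[276.62129401   0.         259.30654693]
 [  0.         276.62129401 188.98773027]
 [  0.           0.           1.        ]]
shift [ 0.5811 -0.5553 -0.0686] turn [-7.0000e-04 -7.0000e-04 -1.4862e+00] q [-1.25  0.49  1.35 -0.    1.3  -0.1 ] yaw 0.414 t 0.15
```

{"method": "carry_out", "body": {
  "steps": [
    {"x": 0.03, "y": -0.028, "z": -0.01},
    {"x": 0.06, "y": -0.056, "z": -0.02},
    {"x": 0.09, "y": -0.084, "z": -0.02},
    {"x": 0.12, "y": -0.112, "z": -0.02},
    {"x": 0.15, "y": -0.14, "z": -0.02}
  ]
}}

```text
$.steps[0]: bad value
```

{"method": "carry_out", "body": {
  "steps": [
    {"x": 0.03, "y": -0.028, "z": -0.01},
    {"x": 0.06, "y": -0.056, "z": -0.02},
    {"x": 0.09, "y": -0.084, "z": -0.02},
    {"x": 0.12, "y": -0.112, "z": -0.02},
    {"x": 0.15, "y": -0.14, "z": -0.02}
  ]
}}

```text
$.steps[0]: bad value
```

{"method": "carry_out", "body": {
  "steps": [
    {"x": 0.03, "y": -0.028},
    {"x": 0.06, "y": -0.056},
    {"x": 0.09, "y": -0.084},
    {"x": 0.12, "y": -0.112},
    {"x": 0.15, "y": -0.14}
  ]
}}

```text
$.steps[0]: bad value
```

{"method": "carry_out", "body": {
  "steps": [
    {"x": 0.03, "y": -0.028},
    {"x": 0.06, "y": -0.056},
    {"x": 0.09, "y": -0.084},
    {"x": 0.12, "y": -0.112},
    {"x": 0.13, "y": -0.13}
  ]
}}

```text
$.steps[0]: bad value
```

{"method": "carry_out", "body": {
  "steps": [
    {"az": -0.15},
    {"az": -0.3},
    {"az": -0.45},
    {"az": -0.6},
    {"az": -0.75}
  ]
}}

```text
$.steps[0]: bad value
```

{"method": "carry_out", "body": {
  "steps": [
    {"az": -0.15},
    {"az": -0.3},
    {"az": -0.45},
    {"az": -0.6},
    {"az": -0.74}
  ]
}}

```text
$.steps[0]: bad value
```

Run:
```python
from h import *
import pickle
goto([.607,.245,.14],1.9)
c=shot('wrist','w1.png'); pickle.dump(c,open('w1.pkl','wb'))
for p in [(.61,.1,.087),(.607,.245,.083)]: print(proj(c,p))
```

```text
shift [ 0.6542 -0.6049  0.0914] turn [-7.0000e-04 -7.0000e-04 -1.4862e+00] q [-1.25  0.49  1.35 -0.    1.3  -0.1 ] yaw 0.414 t 0.15
[ -925.86361748 -1273.89828392]
[-1477.7434253  -1635.66397105]
```

View pics/w1.png

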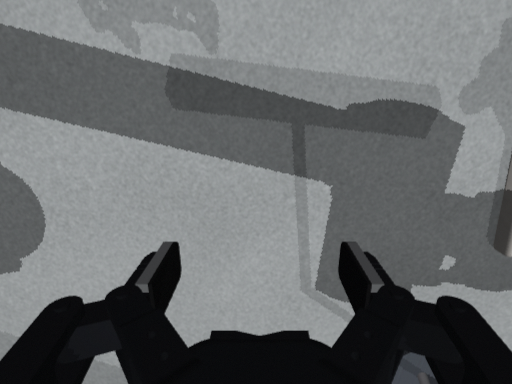

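The picture shows only bare bench between the open fingers, because the moves were refused. The rows probably need all six keys.

{"method": "carry_out", "body": {
  "steps": [
    {"x": 0.03, "y": -0.028, "z": -0.01, "ax": 0, "ay": 0, "az": 0},
    {"x": 0.06, "y": -0.056, "z": -0.02, "ax": 0, "ay": 0, "az": 0},
    {"x": 0.09, "y": -0.084, "z": -0.02, "ax": 0, "ay": 0, "az": 0},
    {"x": 0.12, "y": -0.112, "z": -0.02, "ax": 0, "ay": 0, "az": 0},
    {"x": 0.15, "y": -0.14, "z": -0.02, "ax": 0, "ay": 0, "az": 0}
  ]
}}

```text
t: 0.7
tcp_pos: [0.3327, -0.3822, 0.2513]
tool_rot: [0.0, 0.979, 0.205, 0.0]
contact_force: [0.5, 0.4, -0.4]
finger_gap: 0.0858
```

{"method": "carry_out", "body": {
  "steps": [
    {"x": 0.03, "y": -0.028, "z": -0.01, "ax": 0, "ay": 0, "az": 0},
    {"x": 0.06, "y": -0.056, "z": -0.02, "ax": 0, "ay": 0, "az": 0},
    {"x": 0.09, "y": -0.084, "z": -0.02, "ax": 0, "ay": 0, "az": 0},
    {"x": 0.12, "y": -0.112, "z": -0.02, "ax": 0, "ay": 0, "az": 0},
    {"x": 0.15, "y": -0.14, "z": -0.02, "ax": 0, "ay": 0, "az": 0}
  ]
}}

```text
t: 1.2
tcp_pos: [0.4137, -0.1937, 0.2714]
tool_rot: [0.0, 0.979, 0.205, 0.0]
contact_force: [0.6, 1.0, -0.0]
finger_gap: 0.0853
```

{"method": "carry_out", "body": {
  "steps": [
    {"x": 0.03, "y": -0.028, "z": 0, "ax": 0, "ay": 0, "az": 0},
    {"x": 0.06, "y": -0.056, "z": 0, "ax": 0, "ay": 0, "az": 0},
    {"x": 0.09, "y": -0.084, "z": 0, "ax": 0, "ay": 0, "az": 0},
    {"x": 0.12, "y": -0.112, "z": 0, "ax": 0, "ay": 0, "az": 0},
    {"x": 0.15, "y": -0.14, "z": 0, "ax": 0, "ay": 0, "az": 0}
  ]
}}

```text
t: 1.7
tcp_pos: [0.4948, -0.005, 0.2713]
tool_rot: [0.0, 0.979, 0.206, 0.0]
contact_force: [0.1, -0.2, -0.7]
finger_gap: 0.0854
```

{"method": "carry_out", "body": {
  "steps": [
    {"x": 0.03, "y": -0.028, "z": 0, "ax": 0, "ay": 0, "az": 0},
    {"x": 0.06, "y": -0.056, "z": 0, "ax": 0, "ay": 0, "az": 0},
    {"x": 0.09, "y": -0.084, "z": 0, "ax": 0, "ay": 0, "az": 0},
    {"x": 0.12, "y": -0.112, "z": 0, "ax": 0, "ay": 0, "az": 0},
    {"x": 0.13, "y": -0.13, "z": 0, "ax": 0, "ay": 0, "az": 0}
  ]
}}

```text
t: 2.2
tcp_pos: [0.5623, 0.1673, 0.2709]
tool_rot: [-0.0, 0.979, 0.206, 0.0]
contact_force: [0.1, -0.5, 0.2]
finger_gap: 0.0854
```

{"method": "carry_out", "body": {
  "steps": [
    {"x": 0, "y": 0, "z": 0, "ax": 0, "ay": 0, "az": -0.15},
    {"x": 0, "y": 0, "z": 0, "ax": 0, "ay": 0, "az": -0.3},
    {"x": 0, "y": 0, "z": 0, "ax": 0, "ay": 0, "az": -0.45},
    {"x": 0, "y": 0, "z": 0, "ax": 0, "ay": 0, "az": -0.6},
    {"x": 0, "y": 0, "z": 0, "ax": 0, "ay": 0, "az": -0.75}
  ]
}}

```text
t: 2.7
tcp_pos: [0.5611, 0.1646, 0.2711]
tool_rot: [-0.0, 0.834, 0.552, -0.0]
contact_force: [-0.5, -0.5, -0.2]
finger_gap: 0.0855
```

{"method": "carry_out", "body": {
  "steps": [
    {"x": 0, "y": 0, "z": 0, "ax": 0, "ay": 0, "az": -0.15},
    {"x": 0, "y": 0, "z": 0, "ax": 0, "ay": 0, "az": -0.3},
    {"x": 0, "y": 0, "z": 0, "ax": 0, "ay": 0, "az": -0.45},
    {"x": 0, "y": 0, "z": 0, "ax": 0, "ay": 0, "az": -0.6},
    {"x": 0, "y": 0, "z": 0, "ax": 0, "ay": 0, "az": -0.74}
  ]
}}

```text
t: 3.2
tcp_pos: [0.5611, 0.1645, 0.2711]
tool_rot: [-0.0, 0.578, 0.816, -0.0]
contact_force: [0.4, 0.2, 0.3]
finger_gap: 0.0855
```

Run:
```python
from h import *
import pickle
goto([.607,.245,.14],1.9)
c=shot('wrist','w2.png'); pickle.dump(c,open('w2.pkl','wb'))
for p in [(.61,.1,.087),(.607,.245,.083)]: print(proj(c,p))
```

```text
shift [0.0606 0.0701 0.1311] turn [-0.0003 -0.0001  0.0099] q [ 0.18  0.4   1.39  0.    1.35 -0.16] yaw 1.91 t 3.2
[277.24624228 225.2234587 ]
[318.78136448 115.66194927]
```

View pics/w2.png

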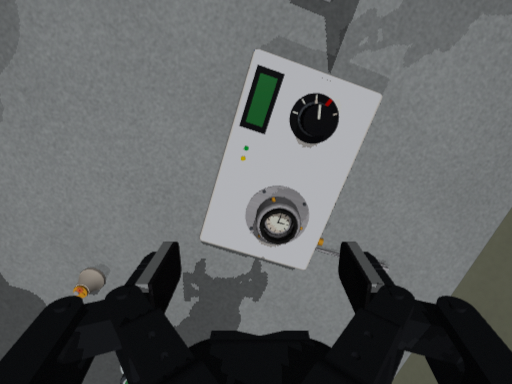

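The wrist view shows the knob dial at (314,118) with its pointer at about (320,108), the red mark at (329,103), the neck ring at (278,224) and a brass pin at (273,200). I now compute the tester frame, the angles and the pins.

Run:
```python
from h import *
import pickle
c=pickle.load(open('w2.pkl','rb')); im=c['pixels']; hsv=cv2.cvtColor(im,cv2.COLOR_RGB2HSV)
m=((im.min(2)>165)).astype(np.uint8); m=cv2.morphologyEx(m,cv2.MORPH_CLOSE,np.ones((7,7)))
k=max(cv2.findContours(m,0,2)[0],key=cv2.contourArea)
w=np.array([onz(c,*p[0],.055)[:2] for p in cv2.convexHull(k)],np.float32)
(ctr,sz,an)=cv2.minAreaRect(w); print('housing',ctr,sz,an)
red=(hsv[:,:,1]>150)&((hsv[:,:,0]<6)|(hsv[:,:,0]>172))&(im[:,:,0]>120)
r=np.argwhere(red); r=r[(r[:,0]<160)]; ru=r.mean(0)[::-1]; rm=onz(c,*ru,.055); print('red',ru,rm)
# dial plate: black blob
b=(im.max(2)<70).astype(np.uint8); b[160:]=0; b[:,:285]=0; b=cv2.morphologyEx(b,cv2.MORPH_CLOSE,np.ones((9,9)))
k=max(cv2.findContours(b,0,2)[0],key=cv2.contourArea); e=cv2.fitEllipse(k); print('dial',e, onz(c,*e[0],.056))
o=(hsv[:,:,0]>10)&(hsv[:,:,0]<25)&(hsv[:,:,1]>120)&(im[:,:,0]>110)
n,l,st,ce=cv2.connectedComponentsWithStats(o.astype(np.uint8))
for i in range(1,n):
  if st[i,4]>3: print('orange',ce[i],st[i,4],onz(c,*ce[i],.0725).round(4))
t=np.hstack([cv2.resize(im[85:150,285:345],(400,433),interpolation=2),cv2.resize(im[180:255,240:315],(400,433),interpolation=2)])
cv2.imwrite('pics/z2.png',t[:,:,::-1]); print(c['xyz'])
```

```text
housing (0.5974758267402649, 0.16105425357818604) (0.16427239775657654, 0.2633253037929535) 1.2313681840896606
red [328.36842105 102.05263158] [0.61779932 0.26428606 0.055     ]
dial ((313.62493896484375, 118.0410385131836), (46.769073486328125, 50.13251876831055), 31.821575164794922) [0.60792077 0.24050244 0.056     ]
orange [273.2        198.93333333] 15 [0.5949 0.1276 0.0725]
orange [300.6 228.2] 5 [0.6449 0.1002 0.0725]
orange [320.4516129  241.77419355] 31 [0.6787 0.09   0.0725]
orange [ 80.79069767 291.51162791] 86 [ 0.3773 -0.1042  0.0725]
[0.53508394 0.24107107 0.41350581]
```

View pics/z2.png

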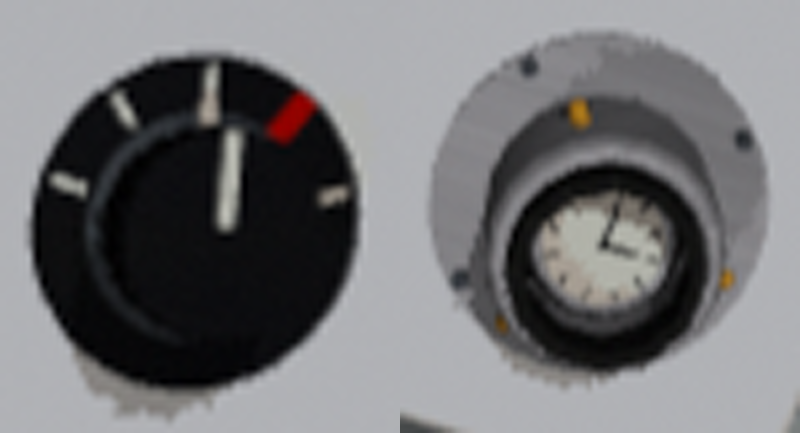

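The left crop shows the knob pointer just short of the red mark, beside the 1.3 mark. The right crop shows all three brass pins, at crop pixels (580,112), (727,280) and (503,325).

Run:
```python
from h import *
import pickle
c=pickle.load(open('w2.pkl','rb'))
s=60/400
p=[onz(c,285+u*s,85+v*65/433,.083) for u,v in((235,130),(227,230))]
d=p[0]-p[1]; print('ptr',p, np.degrees(np.arctan2(d[1],d[0])))
for v in p: e=v[:2]-[.608,.241]; print(np.degrees(np.arctan2(e[1],e[0])),np.hypot(*e))
for u,v in((580,112),(727,280),(503,325)):
  q=onz(c,240+u%400*75/400 if u<400 else 240+(u-400)*75/400,180+v*75/433,.0725)[:2]-[.611,.1013]; print('pin',q,np.degrees(np.arctan2(q[1],q[0])),np.hypot(*q))
m=[((70,185)),(122,110),(210,80),(333,195),(292,117)]
for u,v in m: q=onz(c,285+u*s,85+v*65/433,.055)[:2]-[.608,.241]; print('mark',np.degrees(np.arctan2(q[1],q[0])))
goto([.608,.241,.12],1.9)
```

```text
ptr [array([0.60368133, 0.25691658, 0.083     ]), array([0.60902216, 0.24110125, 0.083     ])] 108.65980301043517
105.18067165623317 0.01649207293103875
5.6571367905560885 0.0010271579986422584
pin [-0.01520201  0.02592302] 120.38858910736518 0.03005169316154905
pin [ 0.03500891 -0.00124201] -2.0318239012300174 0.03503093163898661
pin [-0.01503932 -0.03150266] -115.51973798556624 0.03490843043869506
mark -174.81938639137783
mark 145.47078363325656
mark 104.97730061599985
mark 28.24209691329233
mark 65.27779474339958
shift [0.0559 0.0703 0.1511] turn [-0.0003 -0.0001  0.0193] q [ 0.18  0.4   1.39  0.    1.35 -0.17] yaw 1.919 t 3.25
```

{"method": "carry_out", "body": {
  "steps": [
    {"x": 0.015, "y": 0.02, "z": 0.04, "ax": 0, "ay": 0, "az": 0},
    {"x": 0.03, "y": 0.04, "z": 0.08, "ax": 0, "ay": 0, "az": 0},
    {"x": 0.045, "y": 0.056, "z": 0.12, "ax": 0, "ay": 0, "az": 0},
    {"x": 0.056, "y": 0.0703, "z": 0.15, "ax": 0, "ay": 0, "az": 0},
    {"x": 0.056, "y": 0.0703, "z": 0.15, "ax": 0, "ay": 0, "az": 0}
  ]
}}

```text
t: 3.75
tcp_pos: [0.6078, 0.2413, 0.1167]
tool_rot: [-0.002, 0.581, 0.814, -0.002]
contact_force: [0.8, -0.6, -0.6]
finger_gap: 0.0856
```

{"method": "carry_out", "body": {
  "steps": [
    {"x": 0, "y": 0, "z": 0.03, "ax": 0, "ay": 0, "az": 0},
    {"x": 0, "y": 0, "z": 0.05, "ax": 0, "ay": 0, "az": 0},
    {"x": 0, "y": 0, "z": 0.059, "ax": 0, "ay": 0, "az": 0},
    {"x": 0, "y": 0, "z": 0.059, "ax": 0, "ay": 0, "az": 0}
  ]
}}

```text
t: 4.15
tcp_pos: [0.609, 0.24, 0.0621]
tool_rot: [-0.0, 0.581, 0.814, -0.0]
contact_force: [-0.5, -0.8, -0.0]
finger_gap: 0.0856
```

{"method": "carry_out", "body": {
  "steps": [
    {"x": 0, "y": 0, "z": 0, "ax": 0, "ay": 0, "az": 0},
    {"x": 0, "y": 0, "z": 0, "ax": 0, "ay": 0, "az": 0},
    {"x": 0, "y": 0, "z": 0, "ax": 0, "ay": 0, "az": 0},
    {"x": 0, "y": 0, "z": 0, "ax": 0, "ay": 0, "az": 0},
    {"x": 0, "y": 0, "z": 0, "ax": 0, "ay": 0, "az": 0}
  ],
  "hand": 0.3,
  "force": 30
}}

```text
t: 4.65
tcp_pos: [0.6073, 0.2398, 0.0628]
tool_rot: [-0.001, 0.58, 0.815, -0.002]
contact_force: [-12.9, -5.0, 12.4]
finger_gap: 0.0351
```

{"method": "carry_out", "body": {
  "steps": [
    {"x": 0, "y": -0.0017, "z": -0.002, "ax": 0, "ay": 0, "az": 0},
    {"x": 0, "y": -0.0017, "z": -0.002, "ax": 0, "ay": 0, "az": 0}
  ]
}}

```text
t: 4.85
tcp_pos: [0.6069, 0.2397, 0.0635]
tool_rot: [-0.001, 0.58, 0.815, -0.001]
contact_force: [0.4, -0.3, -14.7]
finger_gap: 0.0348
```

{"method": "carry_out", "body": {
  "steps": [
    {"x": 0, "y": 0, "z": 0.001, "ax": 0, "ay": 0, "az": 0.13},
    {"x": 0, "y": 0, "z": 0.001, "ax": 0, "ay": 0, "az": 0.26},
    {"x": 0, "y": 0, "z": 0.001, "ax": 0, "ay": 0, "az": 0.39},
    {"x": 0, "y": 0, "z": 0.001, "ax": 0, "ay": 0, "az": 0.52},
    {"x": 0, "y": 0, "z": 0.001, "ax": 0, "ay": 0, "az": 0.65}
  ],
  "hand": 0.3,
  "force": 40
}}

```text
t: 5.35
tcp_pos: [0.6071, 0.2398, 0.0634]
tool_rot: [-0.0, 0.811, 0.584, -0.001]
contact_force: [-3.3, -1.2, -2.1]
finger_gap: 0.0345
```

{"method": "carry_out", "body": {
  "steps": [
    {"x": 0, "y": 0, "z": 0, "ax": 0, "ay": 0, "az": 0},
    {"x": 0, "y": 0, "z": 0, "ax": 0, "ay": 0, "az": 0}
  ]
}}

```text
t: 5.55
tcp_pos: [0.6071, 0.2398, 0.0633]
tool_rot: [-0.0, 0.809, 0.588, -0.001]
contact_force: [-5.9, -2.0, 0.7]
finger_gap: 0.0344
```

Run:
```python
from h import *
s=ctrl.get_state(); print(yaw(s),s['ft_torque'],s['tcp_pos'],s['joints'])
```

```text
1.257847872410342 [-0.1561683   1.25508561 -0.08427431] [0.60714542 0.23975691 0.06333142] [2.84629568e-01 7.16559870e-01 1.42926240e+00 8.11517555e-05
 9.96941763e-01 5.97534231e-01]
```

{"method": "carry_out", "body": {
  "steps": [
    {"x": 0, "y": 0, "z": 0, "ax": 0, "ay": 0, "az": 0},
    {"x": 0, "y": 0, "z": 0, "ax": 0, "ay": 0, "az": 0},
    {"x": 0, "y": 0, "z": 0, "ax": 0, "ay": 0, "az": 0},
    {"x": 0, "y": 0, "z": -0.01, "ax": 0, "ay": 0, "az": 0},
    {"x": 0, "y": 0, "z": -0.04, "ax": 0, "ay": 0, "az": 0}
  ],
  "hand": 1
}}

```text
t: 6.05
tcp_pos: [0.6064, 0.2395, 0.102]
tool_rot: [-0.001, 0.81, 0.587, -0.002]
contact_force: [-0.2, 0.0, 0.3]
finger_gap: 0.0855
```

{"method": "carry_out", "body": {
  "steps": [
    {"x": -0.01, "y": 0, "z": -0.04, "ax": 0, "ay": 0, "az": 0},
    {"x": -0.03, "y": 0, "z": -0.07, "ax": 0, "ay": 0, "az": 0},
    {"x": -0.05, "y": 0, "z": -0.09, "ax": 0, "ay": 0, "az": 0},
    {"x": -0.05, "y": 0, "z": -0.09, "ax": 0, "ay": 0, "az": 0}
  ]
}}

```text
t: 6.45
tcp_pos: [0.5932, 0.191, 0.1972]
tool_rot: [0.001, 0.81, 0.586, 0.002]
contact_force: [0.2, -0.0, -0.5]
finger_gap: 0.0856
```

Run:
```python
from h import *
import pickle
c=shot('wrist','w3.png'); pickle.dump(c,open('w3.pkl','wb')); im=c['pixels']
u,v=proj(c,[.608,.241,.07]).astype(int); print(u,v)
t=cv2.resize(im[v-50:v+50,u-50:u+50],(600,600),interpolation=2); cv2.imwrite('pics/z3.png',t[:,:,::-1])
hsv=cv2.cvtColor(im,cv2.COLOR_RGB2HSV)
red=(hsv[:,:,1]>150)&((hsv[:,:,0]<6)|(hsv[:,:,0]>172))&(im[:,:,0]>120)
r=np.argwhere(red); r=r[np.hypot(r[:,0]-v,r[:,1]-u)<60]; print('red',onz(c,*r.mean(0)[::-1],.055),len(r))
b=(im.max(2)<70).astype(np.uint8); b[:v-60]=0;b[v+60:]=0;b[:,:u-60]=0;b[:,u+60:]=0
b=cv2.morphologyEx(b,cv2.MORPH_CLOSE,np.ones((9,9)))
k=max(cv2.findContours(b,0,2)[0],key=cv2.contourArea); e=cv2.fitEllipse(k); print('dial',e,onz(c,*e[0],.056))
wh=((im.min(2)>130)&(np.hypot(*(np.mgrid[:384,:512]-np.array([v,u])[:,None,None]))<45)).astype(np.uint8)
n,l,st,ce=cv2.connectedComponentsWithStats(wh)
for i in range(1,n):
  if 15<st[i,4]<600:
    y,x=np.nonzero(l==i); P=np.array([onz(c,a,b,.083)[:2] for a,b in zip(x,y)]); d=cv2.fitLine(P.astype(np.float32),2,0,.01,.01).ravel()
    print('white',ce[i],st[i,4],P.mean(0),np.degrees(np.arctan2(d[1],d[0])))
```

```text
255 129
red [0.61768462 0.26424879 0.055     ] 27
dial ((256.73052978515625, 128.34518432617188), (59.776519775390625, 60.811336517333984), 170.02706909179688) [0.60865397 0.24083688 0.056     ]
white [256.98113208 121.33962264] 53 [0.61176079 0.24923293] 71.2936
```

View pics/z3.png

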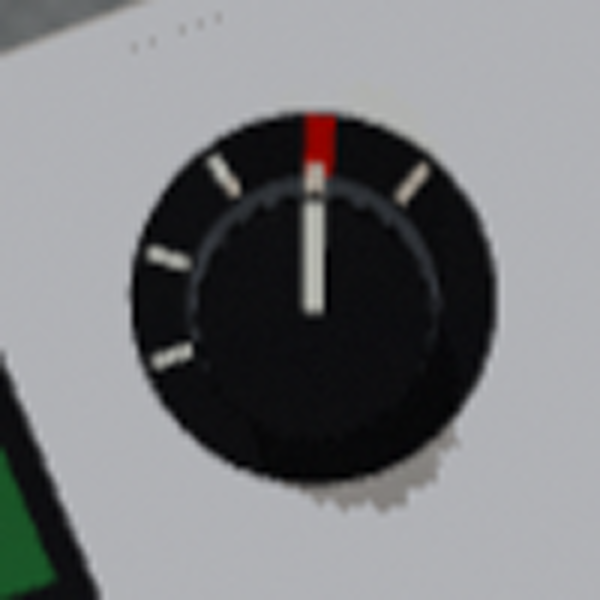

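The pointer stands on the red mark but reads about 2° short of its centre (71.3° against 68.8–69.5°). I'll re-grip the knob and nudge it on.

{"method": "carry_out", "body": {
  "steps": [
    {"x": 0.03, "y": 0, "z": 0.03, "ax": 0, "ay": 0, "az": 0},
    {"x": 0.05, "y": 0, "z": 0.06, "ax": 0, "ay": 0, "az": 0},
    {"x": 0.05, "y": 0, "z": 0.1, "ax": 0, "ay": 0, "az": 0},
    {"x": 0.05, "y": 0, "z": 0.129, "ax": 0, "ay": 0, "az": 0},
    {"x": 0.05, "y": 0, "z": 0.129, "ax": 0, "ay": 0, "az": 0}
  ]
}}

```text
t: 7.0
tcp_pos: [0.6049, 0.2399, 0.0596]
tool_rot: [-0.001, 0.81, 0.587, -0.004]
contact_force: [0.2, -0.7, 0.5]
finger_gap: 0.0856
```

{"method": "carry_out", "body": {
  "steps": [
    {"x": 0, "y": 0, "z": 0, "ax": 0, "ay": 0, "az": 0},
    {"x": 0, "y": 0, "z": 0, "ax": 0, "ay": 0, "az": 0},
    {"x": 0, "y": 0, "z": 0, "ax": 0, "ay": 0, "az": 0},
    {"x": 0, "y": 0, "z": 0, "ax": 0, "ay": 0, "az": 0},
    {"x": 0, "y": 0, "z": 0, "ax": 0, "ay": 0, "az": 0}
  ],
  "hand": 0.3
}}

```text
t: 7.5
tcp_pos: [0.6076, 0.2404, 0.0661]
tool_rot: [-0.0, 0.81, 0.587, 0.001]
contact_force: [-7.9, 2.2, 14.2]
finger_gap: 0.0347
```

{"method": "carry_out", "body": {
  "steps": [
    {"x": 0, "y": 0, "z": 0, "ax": 0, "ay": 0, "az": 0.02},
    {"x": 0, "y": 0, "z": 0, "ax": 0, "ay": 0, "az": 0.04},
    {"x": 0, "y": 0, "z": 0, "ax": 0, "ay": 0, "az": 0.04},
    {"x": 0, "y": 0, "z": 0, "ax": 0, "ay": 0, "az": 0.04}
  ]
}}

```text
t: 7.9
tcp_pos: [0.6076, 0.2404, 0.0661]
tool_rot: [-0.0, 0.821, 0.57, 0.001]
contact_force: [-7.4, 3.4, 14.2]
finger_gap: 0.0348
```

{"method": "carry_out", "body": {
  "steps": [
    {"x": 0, "y": 0, "z": 0, "ax": 0, "ay": 0, "az": 0},
    {"x": 0, "y": 0, "z": 0, "ax": 0, "ay": 0, "az": 0},
    {"x": 0, "y": 0, "z": 0, "ax": 0, "ay": 0, "az": 0},
    {"x": 0, "y": 0, "z": -0.01, "ax": 0, "ay": 0, "az": 0},
    {"x": 0, "y": 0, "z": -0.04, "ax": 0, "ay": 0, "az": 0}
  ],
  "hand": 1
}}

```text
t: 8.4
tcp_pos: [0.6063, 0.2394, 0.1029]
tool_rot: [-0.001, 0.821, 0.57, -0.002]
contact_force: [0.2, 0.1, 1.0]
finger_gap: 0.0853
```

{"method": "carry_out", "body": {
  "steps": [
    {"x": -0.01, "y": 0, "z": -0.04, "ax": 0, "ay": 0, "az": 0},
    {"x": -0.03, "y": 0, "z": -0.07, "ax": 0, "ay": 0, "az": 0},
    {"x": -0.05, "y": 0, "z": -0.1, "ax": 0, "ay": 0, "az": 0},
    {"x": -0.05, "y": 0, "z": -0.13, "ax": 0, "ay": 0, "az": 0},
    {"x": -0.05, "y": 0, "z": -0.13, "ax": 0, "ay": 0, "az": 0}
  ]
}}

```text
t: 8.9
tcp_pos: [0.5921, 0.193, 0.2394]
tool_rot: [0.001, 0.822, 0.57, 0.003]
contact_force: [-0.4, 0.4, 0.7]
finger_gap: 0.0855
```

Run:
```python
from h import *
import pickle
c=shot('wrist','w4.png'); im=c['pixels']
u,v=proj(c,[.608,.241,.07]).astype(int)
hsv=cv2.cvtColor(im,cv2.COLOR_RGB2HSV)
red=(hsv[:,:,1]>150)&((hsv[:,:,0]<6)|(hsv[:,:,0]>172))&(im[:,:,0]>120)
r=np.argwhere(red); r=r[np.hypot(r[:,0]-v,r[:,1]-u)<60]; rm=onz(c,*r.mean(0)[::-1],.055)[:2]-[.608,.241]; print('red',np.degrees(np.arctan2(*rm[::-1])))
wh=((im.min(2)>130)&(np.hypot(*(np.mgrid[:384,:512]-np.array([v,u])[:,None,None]))<36)).astype(np.uint8)
n,l,st,ce=cv2.connectedComponentsWithStats(wh)
for i in range(1,n):
  if 15<st[i,4]<600:
    y,x=np.nonzero(l==i); P=np.array([onz(c,a,b,.083)[:2] for a,b in zip(x,y)]); d=cv2.fitLine(P.astype(np.float32),2,0,.01,.01).ravel()
    print('white',ce[i],st[i,4],P.mean(0),np.degrees(np.arctan2(d[1],d[0])))
goto([.49,-.20,.25],1.25); print(yaw())
```

```text
red 67.53929162164833
white [256.5 120. ] 30 [0.61201075 0.2490152 ] 69.35985
shift [-0.4036  0.0427 -0.0138] turn [ 0.0039 -0.0024 -0.0366] q [0.22 0.48 1.35 0.   1.31 0.58] yaw 1.213 t 8.95
1.2133733516174336
```

The pointer now reads 69.4° against the nominal 69.5°. On to the cap.

{"method": "carry_out", "body": {
  "steps": [
    {"x": -0.05, "y": 0.006, "z": 0, "ax": 0, "ay": 0, "az": 0},
    {"x": -0.1, "y": 0.012, "z": 0, "ax": 0, "ay": 0, "az": 0},
    {"x": -0.15, "y": 0.018, "z": 0, "ax": 0, "ay": 0, "az": 0},
    {"x": -0.2, "y": 0.025, "z": 0, "ax": 0, "ay": 0, "az": 0},
    {"x": -0.245, "y": 0.031, "z": 0, "ax": 0, "ay": 0, "az": 0}
  ]
}}

```text
t: 9.45
tcp_pos: [0.5326, -0.049, 0.2337]
tool_rot: [-0.0, 0.821, 0.57, -0.0]
contact_force: [1.3, 0.5, 0.7]
finger_gap: 0.0854
```

{"method": "carry_out", "body": {
  "steps": [
    {"x": -0.05, "y": 0.006, "z": 0, "ax": 0, "ay": 0, "az": 0},
    {"x": -0.1, "y": 0.012, "z": 0, "ax": 0, "ay": 0, "az": 0},
    {"x": -0.15, "y": 0.018, "z": 0, "ax": 0, "ay": 0, "az": 0},
    {"x": -0.2, "y": 0.025, "z": 0, "ax": 0, "ay": 0, "az": 0},
    {"x": -0.243, "y": 0.032, "z": 0, "ax": 0, "ay": 0, "az": 0}
  ]
}}

```text
t: 9.95
tcp_pos: [0.4776, -0.2881, 0.2337]
tool_rot: [-0.001, 0.822, 0.57, -0.0]
contact_force: [0.0, -0.4, -0.2]
finger_gap: 0.0855
```

Run:
```python
from h import *
import pickle
c=shot('wrist','w5.png'); pickle.dump(c,open('w5.pkl','wb'))
s=ctrl.get_state(); print(s['tcp_pos'],yaw(s),s['joints'],proj(c,[.49,-.266,.064]))
```

```text
[ 0.4768902  -0.29395699  0.23370362] 1.2112011293639247 [-0.65767148  0.39975009  1.50487404 -0.00230947  1.23609621 -0.29731883] [261.95864886 149.82003338]
```

View pics/w5.png

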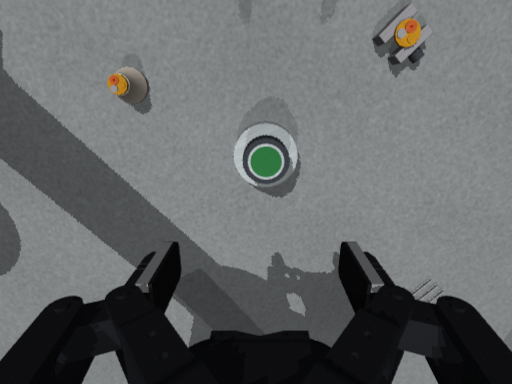

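The cap's green top disc is at (265,161), clear of the cushion (125,85) and the vice (405,35).

Run:
```python
from h import *
import pickle
c=pickle.load(open('w5.pkl','rb')); im=c['pixels']; hsv=cv2.cvtColor(im,cv2.COLOR_RGB2HSV)
g=((hsv[:,:,0]>50)&(hsv[:,:,0]<85)&(hsv[:,:,1]>120)).astype(np.uint8)
k=max(cv2.findContours(g,0,2)[0],key=cv2.contourArea); e=cv2.fitEllipse(k); print(e); p=onz(c,*e[0],.064); print(p)
goto([p[0],p[1],.115],.68)
```

```text
((265.53802490234375, 161.3609161376953), (28.435504913330078, 29.479049682617188), 90.27973175048828)
[ 0.48923292 -0.27996811  0.064     ]
shift [0.0177 0.0066 0.1187] turn [0.0008 0.0022 0.5312] q [-0.66  0.4   1.5  -0.    1.24 -0.3 ] yaw 1.211 t 10.0
```

{"method": "carry_out", "body": {
  "steps": [
    {"x": 0.005, "y": 0.002, "z": 0.03, "ax": 0, "ay": 0, "az": 0.14},
    {"x": 0.01, "y": 0.004, "z": 0.06, "ax": 0, "ay": 0, "az": 0.28},
    {"x": 0.018, "y": 0.007, "z": 0.09, "ax": 0, "ay": 0, "az": 0.42},
    {"x": 0.018, "y": 0.007, "z": 0.115, "ax": 0, "ay": 0, "az": 0.53},
    {"x": 0.018, "y": 0.007, "z": 0.115, "ax": 0, "ay": 0, "az": 0.53}
  ]
}}

```text
t: 10.5
tcp_pos: [0.4899, -0.2702, 0.116]
tool_rot: [-0.003, 0.942, 0.335, -0.002]
contact_force: [-0.4, -0.6, 0.4]
finger_gap: 0.0856
```

Run:
```python
from h import *
goto([.4892,-.28,.039],.68)
```

```text
shift [-0.0066  0.0077  0.077 ] turn [-0.0061  0.0018  0.0022] q [-0.61  0.54  1.63 -0.    0.97  0.28] yaw 0.682 t 10.5
```

{"method": "carry_out", "body": {
  "steps": [
    {"x": -0.0066, "y": 0.0077, "z": 0, "ax": 0, "ay": 0, "az": 0},
    {"x": -0.0066, "y": 0.0077, "z": 0, "ax": 0, "ay": 0, "az": 0},
    {"x": -0.0066, "y": 0.0077, "z": 0, "ax": 0, "ay": 0, "az": 0}
  ]
}}

```text
t: 10.8
tcp_pos: [0.4919, -0.2828, 0.1205]
tool_rot: [0.001, 0.942, 0.336, 0.001]
contact_force: [0.2, -0.2, 0.5]
finger_gap: 0.0858
```

Run:
```python
from h import *
c=shot('wrist','w6.png'); im=c['pixels']; hsv=cv2.cvtColor(im,cv2.COLOR_RGB2HSV)
g=((hsv[:,:,0]>50)&(hsv[:,:,0]<85)&(hsv[:,:,1]>120)).astype(np.uint8)
k=max(cv2.findContours(g,0,2)[0],key=cv2.contourArea); e=cv2.fitEllipse(k); print(e); p=onz(c,*e[0],.064); print(p)
goto([p[0],p[1],.039],.68)
```

```text
((253.52816772460938, 208.87733459472656), (40.913761138916016, 44.258975982666016), 89.70726776123047)
[ 0.48922512 -0.27998062  0.064     ]
shift [-0.0004 -0.0037  0.0814] turn [ 0.0017 -0.0005  0.0045] q [-0.63  0.54  1.61  0.    0.98  0.26] yaw 0.685 t 10.85
```

{"method": "carry_out", "body": {
  "steps": [
    {"x": 0, "y": -0.003, "z": 0.03, "ax": 0, "ay": 0, "az": 0},
    {"x": 0, "y": -0.003, "z": 0.055, "ax": 0, "ay": 0, "az": 0},
    {"x": 0, "y": -0.003, "z": 0.075, "ax": 0, "ay": 0, "az": 0},
    {"x": 0, "y": -0.003, "z": 0.081, "ax": 0, "ay": 0, "az": 0},
    {"x": 0, "y": -0.003, "z": 0.081, "ax": 0, "ay": 0, "az": 0}
  ]
}}

```text
t: 11.35
tcp_pos: [0.4894, -0.2795, 0.0383]
tool_rot: [-0.0, 0.942, 0.335, -0.0]
contact_force: [0.6, 0.3, -0.1]
finger_gap: 0.0853
```

{"method": "carry_out", "body": {
  "steps": [
    {"x": 0, "y": 0, "z": 0, "ax": 0, "ay": 0, "az": 0},
    {"x": 0, "y": 0, "z": 0, "ax": 0, "ay": 0, "az": 0},
    {"x": 0, "y": 0, "z": 0, "ax": 0, "ay": 0, "az": 0},
    {"x": 0, "y": 0, "z": 0, "ax": 0, "ay": 0, "az": 0},
    {"x": 0, "y": 0, "z": 0, "ax": 0, "ay": 0, "az": 0}
  ],
  "hand": 0.4,
  "force": 60
}}

```text
t: 11.85
tcp_pos: [0.49, -0.28, 0.0397]
tool_rot: [0.001, 0.942, 0.335, 0.001]
contact_force: [-2.5, 0.7, 11.9]
finger_gap: 0.0522
```

{"method": "carry_out", "body": {
  "steps": [
    {"x": 0, "y": 0, "z": -0.01, "ax": 0, "ay": 0, "az": 0},
    {"x": 0, "y": 0, "z": -0.03, "ax": 0, "ay": 0, "az": 0},
    {"x": 0, "y": 0, "z": -0.07, "ax": 0, "ay": 0, "az": 0},
    {"x": 0, "y": 0, "z": -0.11, "ax": 0, "ay": 0, "az": 0},
    {"x": 0, "y": 0, "z": -0.15, "ax": 0, "ay": 0, "az": 0}
  ]
}}

```text
t: 12.35
tcp_pos: [0.4891, -0.2793, 0.1907]
tool_rot: [0.0, 0.942, 0.335, 0.0]
contact_force: [0.4, -1.0, -4.0]
finger_gap: 0.0521
```

{"method": "carry_out", "body": {
  "steps": [
    {"x": 0, "y": 0, "z": 0, "ax": 0, "ay": 0, "az": 0},
    {"x": 0, "y": 0, "z": 0, "ax": 0, "ay": 0, "az": 0}
  ]
}}

```text
t: 12.55
tcp_pos: [0.4896, -0.2797, 0.1894]
tool_rot: [0.001, 0.942, 0.335, 0.001]
contact_force: [-0.8, -0.5, -4.5]
finger_gap: 0.0524
```

Run:
```python
from h import *
c=shot('wrist','w7.png'); im=c['pixels']; hsv=cv2.cvtColor(im,cv2.COLOR_RGB2HSV)
g=((hsv[:,:,0]>50)&(hsv[:,:,0]<85)&(hsv[:,:,1]>120)).astype(np.uint8)
k=max(cv2.findContours(g,0,2)[0],key=cv2.contourArea); e=cv2.fitEllipse(k)
s=ctrl.get_state(); p=onz(c,*e[0],s['tcp_pos'][2]+.0243); print(e,p,s['tcp_pos'],s['contact_force'])
print('cap offset in tool',rot(s['tool_rot']).inv().apply(p-s['tcp_pos']))
goto([.611,.1013,.19],.68)
```

```text
((259.1719970703125, 271.2679138183594), (59.97379684448242, 70.45053100585938), 89.73123931884766) [ 0.48873571 -0.28082852  0.21249928] [ 0.48904168 -0.27931378  0.18819928] [-0.39144787 -0.15922301 -3.2372928 ]
cap offset in tool [-0.001196    0.00097433 -0.02430017]
shift [ 0.335  -0.218  -0.0018] turn [-0.0003  0.0001  0.0038] q [-0.62  0.45  1.55 -0.    1.13  0.26] yaw 0.684 t 12.6
```

{"method": "carry_out", "body": {
  "steps": [
    {"x": 0.03, "y": -0.02, "z": 0, "ax": 0, "ay": 0, "az": 0},
    {"x": 0.07, "y": -0.045, "z": 0, "ax": 0, "ay": 0, "az": 0},
    {"x": 0.11, "y": -0.071, "z": 0, "ax": 0, "ay": 0, "az": 0},
    {"x": 0.15, "y": -0.098, "z": 0, "ax": 0, "ay": 0, "az": 0},
    {"x": 0.19, "y": -0.124, "z": 0, "ax": 0, "ay": 0, "az": 0}
  ]
}}

```text
t: 13.1
tcp_pos: [0.5577, -0.0613, 0.1868]
tool_rot: [-0.001, 0.942, 0.335, -0.001]
contact_force: [0.5, -0.2, -1.9]
finger_gap: 0.0522
```

{"method": "carry_out", "body": {
  "steps": [
    {"x": 0.04, "y": -0.026, "z": 0, "ax": 0, "ay": 0, "az": 0},
    {"x": 0.08, "y": -0.052, "z": 0, "ax": 0, "ay": 0, "az": 0},
    {"x": 0.12, "y": -0.078, "z": 0, "ax": 0, "ay": 0, "az": 0},
    {"x": 0.145, "y": -0.094, "z": 0, "ax": 0, "ay": 0, "az": 0},
    {"x": 0.145, "y": -0.094, "z": 0, "ax": 0, "ay": 0, "az": 0}
  ]
}}

```text
t: 13.6
tcp_pos: [0.6113, 0.1047, 0.1863]
tool_rot: [-0.001, 0.942, 0.337, -0.001]
contact_force: [0.6, -0.6, -4.1]
finger_gap: 0.0522
```

{"method": "carry_out", "body": {
  "steps": [
    {"x": 0, "y": 0, "z": 0, "ax": 0, "ay": 0, "az": 0},
    {"x": 0, "y": 0, "z": 0, "ax": 0, "ay": 0, "az": 0},
    {"x": 0, "y": 0, "z": 0, "ax": 0, "ay": 0, "az": 0}
  ]
}}

```text
t: 13.9
tcp_pos: [0.611, 0.1, 0.1878]
tool_rot: [-0.0, 0.942, 0.335, -0.001]
contact_force: [0.1, 0.5, -2.7]
finger_gap: 0.0521
```

Run:
```python
from h import *
import pickle
goto([.611,.1013,.14],.68)
cs={n:shot(n,n+'1.png') for n in('scene','side')}; pickle.dump(cs,open('c1.pkl','wb'))
t=[]
for n in cs:
  c=cs[n]; u,v=proj(c,[.61,.10,.12]).astype(int); print(n,u,v); t.append(cv2.resize(c['pixels'][v-40:v+40,u-40:u+40],(400,400),interpolation=2))
cv2.imwrite('pics/z4.png',np.hstack(t)[:,:,::-1])
```

```text
shift [ 0.0009 -0.001   0.0478] turn [-0.0005  0.001   0.0025] q [ 0.07  0.53  1.41 -0.    1.2   0.95] yaw 0.683 t 13.9
scene 236 187
side 239 178
```

View pics/z4.png

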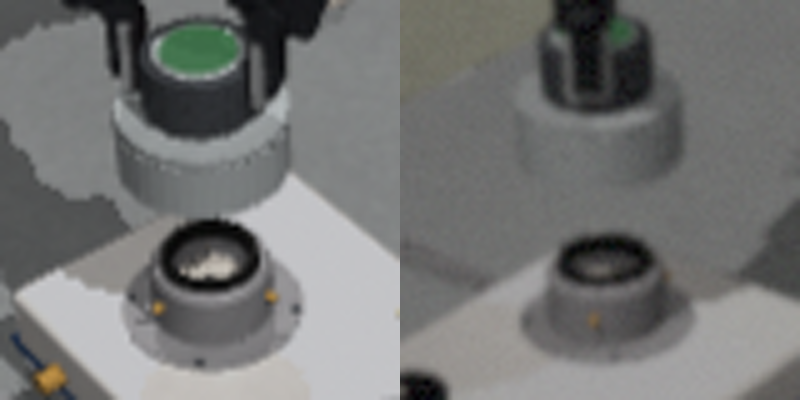

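The crops show the cap held level and centred above the neck, with two pins visible in the scene view and one in the side view. Now I lower it.

{"method": "carry_out", "body": {
  "steps": [
    {"x": 0.001, "y": -0.001, "z": 0.025, "ax": 0, "ay": 0, "az": 0},
    {"x": 0.001, "y": -0.001, "z": 0.045, "ax": 0, "ay": 0, "az": 0},
    {"x": 0.001, "y": -0.001, "z": 0.055, "ax": 0, "ay": 0, "az": 0},
    {"x": 0.001, "y": -0.001, "z": 0.06, "ax": 0, "ay": 0, "az": 0},
    {"x": 0.001, "y": -0.001, "z": 0.064, "ax": 0, "ay": 0, "az": 0}
  ]
}}

```text
t: 14.5
tcp_pos: [0.6119, 0.1022, 0.1245]
tool_rot: [0.0, 0.942, 0.335, 0.0]
contact_force: [1.0, -0.4, -3.1]
finger_gap: 0.0525
```

{"method": "carry_out", "body": {
  "steps": [
    {"x": 0, "y": 0, "z": 0.004, "ax": 0, "ay": 0, "az": 0},
    {"x": 0, "y": 0, "z": 0.004, "ax": 0, "ay": 0, "az": 0}
  ]
}}

```text
t: 14.7
tcp_pos: [0.6117, 0.1023, 0.1203]
tool_rot: [0.0, 0.942, 0.335, 0.0]
contact_force: [-0.3, -0.5, -2.9]
finger_gap: 0.0525
```

Run:
```python
from h import *
s=ctrl.get_state(); print(s['contact_force'],s['ft_torque'],s['tcp_pos']); goto([.611,.1013,.1147],.68)
```

```text
[-0.25850105 -0.48676689 -2.89121927] [-0.15276379 -0.04283881  0.01295294] [0.61166145 0.1023036  0.12032228]
shift [-0.0011  0.0004  0.0056] turn [ 0.0002 -0.0001  0.0037] q [ 0.07  0.61  1.48 -0.    1.06  0.96] yaw 0.684 t 14.7
```

{"method": "carry_out", "body": {
  "steps": [
    {"x": 0, "y": 0, "z": 0.003, "ax": 0, "ay": 0, "az": 0},
    {"x": 0, "y": 0, "z": 0.006, "ax": 0, "ay": 0, "az": 0},
    {"x": 0, "y": 0, "z": 0.007, "ax": 0, "ay": 0, "az": 0},
    {"x": 0, "y": 0, "z": 0.007, "ax": 0, "ay": 0, "az": 0}
  ]
}}

```text
t: 15.1
tcp_pos: [0.612, 0.1024, 0.114]
tool_rot: [0.0, 0.942, 0.335, 0.001]
contact_force: [-2.4, -1.5, 7.5]
finger_gap: 0.0521
```

Run:
```python
from h import *
s=ctrl.get_state(); print(s['contact_force'],s['ft_torque'],s['tcp_pos'])
```

```text
[-2.35638721 -1.52843426  7.54375707] [-0.36689755  0.47334339 -0.02670117] [0.61196941 0.10243208 0.11401517]
```

{"method": "carry_out", "body": {
  "steps": [
    {"x": -0.0008, "y": 0, "z": 0.0005, "ax": 0, "ay": 0, "az": -0.05},
    {"x": -0.0008, "y": 0, "z": 0.0005, "ax": 0, "ay": 0, "az": -0.1},
    {"x": -0.0008, "y": 0, "z": 0.0005, "ax": 0, "ay": 0, "az": -0.15},
    {"x": -0.0008, "y": 0, "z": 0.0005, "ax": 0, "ay": 0, "az": -0.2},
    {"x": -0.0008, "y": 0, "z": 0.0005, "ax": 0, "ay": 0, "az": -0.25}
  ]
}}

```text
t: 15.6
tcp_pos: [0.6118, 0.1024, 0.1139]
tool_rot: [0.0, 0.893, 0.451, 0.001]
contact_force: [-0.5, 2.9, 9.0]
finger_gap: 0.052
```

```bash
cat > st.py <<'E'
from h import *
s=ctrl.get_state(); print(s['contact_force'].round(1),s['ft_torque'].round(2),s['tcp_pos'].round(4),round(yaw(s),3),s['t'])
E
python3 st.py
```

```text
[-0.5  2.9  9. ] [ 0.62  0.39 -0.26] [0.6118 0.1024 0.1139] 0.936 15.6
```

{"method": "carry_out", "body": {
  "steps": [
    {"x": 0, "y": 0, "z": 0, "ax": 0, "ay": 0, "az": -0.05},
    {"x": 0, "y": 0, "z": 0, "ax": 0, "ay": 0, "az": -0.1},
    {"x": 0, "y": 0, "z": 0, "ax": 0, "ay": 0, "az": -0.15},
    {"x": 0, "y": 0, "z": 0, "ax": 0, "ay": 0, "az": -0.2},
    {"x": 0, "y": 0, "z": 0, "ax": 0, "ay": 0, "az": -0.25}
  ]
}}

```text
t: 16.1
tcp_pos: [0.6109, 0.1021, 0.1127]
tool_rot: [-0.0, 0.829, 0.559, 0.0]
contact_force: [0.2, -0.4, -2.8]
finger_gap: 0.0517
```

```bash
python3 st.py
```

```text
[ 0.2 -0.4 -2.8] [ 0.01 -0.01 -0.03] [0.6109 0.1021 0.1127] 1.186 16.1
```

The force vanished and the cap dropped, so the keyways are over the pins. I push down.

{"method": "carry_out", "body": {
  "steps": [
    {"x": 0, "y": 0, "z": 0.002, "ax": 0, "ay": 0, "az": 0},
    {"x": 0, "y": 0, "z": 0.004, "ax": 0, "ay": 0, "az": 0},
    {"x": 0, "y": 0, "z": 0.006, "ax": 0, "ay": 0, "az": 0},
    {"x": 0, "y": 0, "z": 0.006, "ax": 0, "ay": 0, "az": 0}
  ]
}}

```text
t: 16.5
tcp_pos: [0.6107, 0.1019, 0.1064]
tool_rot: [-0.0, 0.83, 0.558, -0.0]
contact_force: [-0.3, -0.1, -2.9]
finger_gap: 0.052
```

```bash
python3 st.py
```

```text
[-0.3 -0.1 -2.9] [-0. -0.  0.] [0.6107 0.1019 0.1064] 1.183 16.5
```

{"method": "carry_out", "body": {
  "steps": [
    {"x": 0, "y": 0, "z": 0.002, "ax": 0, "ay": 0, "az": 0},
    {"x": 0, "y": 0, "z": 0.004, "ax": 0, "ay": 0, "az": 0},
    {"x": 0, "y": 0, "z": 0.006, "ax": 0, "ay": 0, "az": 0},
    {"x": 0, "y": 0, "z": 0.008, "ax": 0, "ay": 0, "az": 0},
    {"x": 0, "y": 0, "z": 0.008, "ax": 0, "ay": 0, "az": 0}
  ]
}}

```text
t: 17.0
tcp_pos: [0.611, 0.102, 0.0988]
tool_rot: [0.0, 0.83, 0.558, 0.0]
contact_force: [-1.6, 0.4, 6.5]
finger_gap: 0.0522
```

```bash
python3 st.py
```

```text
[-1.6  0.4  6.5] [-0.07  0.27 -0.01] [0.611  0.102  0.0988] 1.184 17.0
```

{"method": "carry_out", "body": {
  "steps": [
    {"x": 0, "y": 0, "z": 0.001, "ax": 0, "ay": 0, "az": 0},
    {"x": 0, "y": 0, "z": 0.002, "ax": 0, "ay": 0, "az": 0},
    {"x": 0, "y": 0, "z": 0.002, "ax": 0, "ay": 0, "az": 0},
    {"x": 0, "y": 0, "z": 0.002, "ax": 0, "ay": 0, "az": 0}
  ],
  "hand": 0.4,
  "force": 90
}}

```text
t: 17.4
tcp_pos: [0.6112, 0.102, 0.0986]
tool_rot: [0.0, 0.83, 0.558, 0.001]
contact_force: [-9.3, -1.0, 29.7]
finger_gap: 0.0512
```

```bash
python3 st.py
```

```text
[-9.3 -1.  29.7] [-0.13  1.81 -0.05] [0.6112 0.102  0.0986] 1.184 17.4
```

```bash
python3 - <<'E'
from h import *
t=[]
for n in('scene','side'):
  c=shot(n,n+'2.png'); u,v=proj(c,[.61,.15,.09]).astype(int); t.append(cv2.resize(c['pixels'][v-45:v+45,u-45:u+45],(400,400),interpolation=2))
  for z in(.059,.064,.075): print(n,z,(np.array(proj(c,[.611,.1015,z]))-[u-45,v-45])*400/90)
cv2.imwrite('pics/z5.png',np.hstack(t)[:,:,::-1])
E
python3 st.py
```

```text
scene 0.059 [150.8384016  194.09536061]
scene 0.064 [150.4685172 187.567286 ]
scene 0.075 [149.64650165 173.05956704]
side 0.059 [263.99663932 217.11353171]
side 0.064 [263.60651148 209.56313935]
side 0.075 [262.74255329 192.84240694]
[-9.9 -1.  30.4] [-0.16  1.82 -0.06] [0.6112 0.102  0.0986] 1.184 17.5
```

View pics/z5.png

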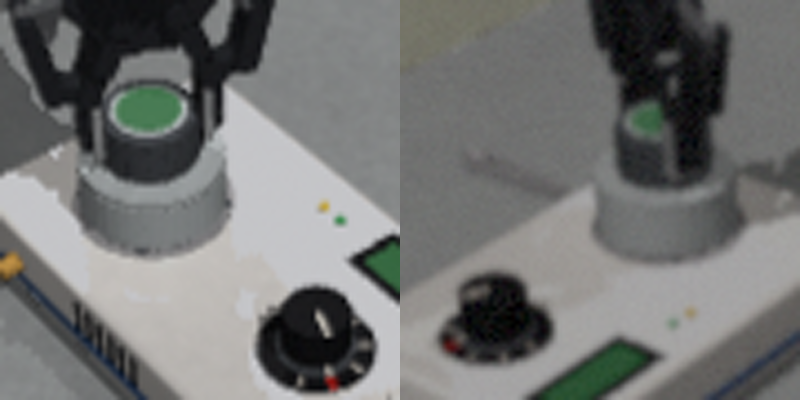

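The cap sits low over the neck, with its skirt a few mm above the housing, and the pointer is at the red mark. I hand in.

```bash
python3 -c "
from plant import job
print(job.job_done())"; python3 st.py
```

```text
the job is handed in; nothing more can be done
None
the job is handed in; nothing more can be done
```

The job is handed in at about 17.5 s, with the gripper still holding the cap pushed home. I could not read the state after handing in.

- **Selector knob:** I turned it to the red mark in two grips. The final wrist image put the pointer at 69.4°. The red mark should be at 69.5° from the housing pose. The same image measured the mark itself at 67.5°, a disagreement of about 2° that I put down to measurement error.
- **Cap:** I set it over the neck and turned it about 0.5 rad counter-clockwise under light load until it dropped over the pins, then pushed it down.
    - **Travel:** it moved 15.4 mm below where it had rested on the pins (16 mm nominal) and then stopped hard.
    - **Push:** the tool reads about 30 N upward with a 90 N grip. It also reads about 10 N sideways, which I left.
- **Other things on the bench:** I did not touch any of them on purpose. I took no final picture of the bench to confirm that none moved.
- **Final pictures:** the last scene and side views show the skirt a few mm above the housing and the pointer at the red mark.

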